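# Click the calibration standard into the photometer and start a reading

## Robot

A 7-joint arm with a two-finger parallel gripper is mounted at the origin on the work surface. World frame = base frame: x ahead of the robot, y to its left, z up, the work surface at z = 0. Lengths are in m, angles in rad, forces in N, time in s.
With the tool pointing down it reaches from about 0.4 to 0.875 m from the base axis. Payload 19.3 kg.
Tool frame: the origin (TCP) lies at the very end of the fingers, on their centre line; the grasp point (between the pads) lies 19 mm behind it; z points along the fingers, y is the line along which they close (so a half turn about z gives the same grasp; the last joint's range is limited). The gripper opens to 85 mm and grips with 20 to 120 N. Pads are 22 mm wide; open, the fingers measure 114 mm over their backs; the gripper's body (76 mm by 85 mm) begins 54 mm behind the grasp point. The pads swing forward as they close: fully open they stand 13 mm farther back than shut.
Start: joints at [-1.246, 0.521, -0.036, 1.599, 0.021, 1.021, -0.113], TCP at [0.24, 0.577, 0.197] pointing down, gripper open.
Joint ranges: [-2.91, 2.91], [-0.3, 2.13], [-1.5, 1.42], [0.17, 2.43], [-1.26, 4.41], [0.16, 1.93], [-2.52, 2.52]. Speed limits (rad/s): [1.89, 1.89, 2.39, 2.39, 3.01, 3.01, 3.01].

## Interface

Orientations are given as [roll, pitch, yaw] about the fixed x, y, z axes, in that order (R = Rz(yaw) Ry(pitch) Rx(roll)).
In Python, from workcell import bot gives the robot as it stands. The module is installed in compiled form; this text tells all that it offers.
- The arm moves only by the tool apply_moves, never from a script. Its arguments are lists of equal length, an entry for each row: "claw": the finger opening in m, from 0 to 0.0854; "xyz": the shift along the tool's x, y, z in m, a list of three; "twist": the turn, a rotation vector about the tool's x, y, z in rad, a list of three. A call has 1 to 20 rows; each row shifts and turns the commanded pose from where the row before left it, along the tool's axes as they then stand; what a row does not reach is not made up. A row lasts 1/10 s, in which the tool goes at most 50 mm and 8.59 degrees, less where a joint would pass 70% of its speed; a pose out of reach is approached as far as the arm can. A call with a gripper value outside its range is refused whole. The fingers move at their own pace and stop on an object; "force" is the grip in N (left out, the last holds). Time passes only in rows, so rows that do not move let the fingers close. It gives the time, the measured TCP pose, the force, the opening and the grip force at its end, in the units of the state.
- bot.observe(): the state, without advancing time (a new reading comes with each control period).
- bot.grab_frame(name): name is "scene" or "top"; returns a dict with "img" (420x560x3 uint8, red, green, blue), "vfov" (degrees; the focal length in pixels is half the picture's height over the tangent of half this angle, whatever the lens; pixels are square), "cx", "cy" (the principal point, pixels), "view" (4x4, takes a point from world to camera coordinates). Camera axes: x right, y up, looking along -z (the intrinsics and any distortion apply to the point x, -y, -z); pixel columns grow to the right and rows downward; lengths in m; the calibration is good to about 2 mm. A picture is of the moment at which its call begins. There is no depth.
- bot.job_done(): hands the job in; it is judged then, once.
Trained networks look in the newest picture that a camera, given by its name, has taken for a name from the list of things; names that differ only in an ending like _2 or _b are one class to them, and where a whole thing is asked for, a point or a joint stands for the part that bears it (a point fixed in the world has none). Each returns a list of dicts, best first, with "score" (0 to 1); they miss things now and then, are a little off and sometimes report something else, mostly with a low value. They report only what shows in the picture. A call takes as long as a camera call.
- bot.find_in(camera, query): "position" ([x, y, z] in m, in world coordinates, good to about 4 mm: the middle of the surface that is visible of it).
The state is a dict: "clock": time; "qpos": joint angles; "qd": joint speeds; "joint_efforts": joint torques, N m; "position": TCP position; "tool_rot": TCP orientation; "force": force on the tool from outside, world axes, zero at the start; "moment": the same for the moment, N m; "grip_width": finger opening in m; "finger_force": force on a finger pad.
Only numpy, scipy, OpenCV 4.12 (cv2) and the standard library are available. Lean on these libraries where they do the work, as an engineer would, in place of code of your own. Each camera call takes 0.05 s, during which the arm holds its last target. There are 200 camera calls.

## Task

Take the tall square glass standard with the groove round its waist out of the rack, push it down into the photometer's cell well, gently and without forcing it, past the sprung side ball until it clicks and stands fully home, then let go and press the grey read button. Leave the other two standards in the rack, and the glass dish and the spatula where they lie.

Things in the scene. Friction and masses are not known exactly. Their poses are not given: they have to be found in the camera images.
- cell: The standard to load: upright block of grey-clear glass, 25 x 25 mm, with a black square cap (23 x 23 mm, 22 mm tall); 98 mm tall in all, 60 to 130 g. Origin: centre of its underside, z up, x and y across its flat faces. The foot is bevelled: 19 mm wide at the bottom, full width from 3 mm up. It starts upright in one of the rack's three pockets, sides parallel to the rack.
- cell_groove (a point): Centre of the standard's waist, 28.5 mm above its underside. A V-shaped groove runs round all four sides: it begins 23 mm above the foot, the waist is 17 mm wide from 27 to 30 mm, and it ends at 34 mm. All four sides are alike, so any quarter turn fits the well.
- rack: Grey plastic rack, fixed, 55 mm (its x) by 200 mm (its y), 22 mm tall, with three square pockets in a row along its y at -65, 0 and +65 mm, each 27 mm wide and 12 mm deep (things in it stand 10 mm above the table, their lower 12 mm hidden). Origin: centre of its underside.
- photometer: White bench photometer, fixed, 200 mm (its x) by 170 mm (its y), flat deck 100 mm above the table. Origin: centre of its underside. Cell well in the deck 30 mm to +x and 30 mm to +y of the centre; read button 55 mm to -x and 45 mm to -y. The standard may bear on well and ball with 30 N at most, side load of the ball included: push down with less than 20 N.
- well_mouth (a point): Centre of the cell well's square opening, level with the deck; axes as the photometer's. The well is 27 mm wide (1 mm clearance all round), with a 2 mm bevelled rim. Its hard floor is adjustable and its height cannot be seen or measured: anywhere from 38 to 58 mm below the mouth. The sprung ball is in the +x wall, always 28.5 mm above the floor, level with the groove of a standard that is home.
- ball (a joint): Travel of the steel ball (12 mm, sticks out 4 mm) in m: 0 = out, grows as it is pressed into the wall; 2 to 3.5 mm while the glass rubs on it, under 1 mm once in the groove. Spring 5.5 N plus 0.7 N per mm. Pushing down: the foot meets the ball 4 to 27 mm below the mouth, 8 to 16 N to wedge past, 4 to 9 N of rubbing for 20 mm, then it snaps in (force drops) and at once the floor is a hard stop.
- read_top (a point): Centre of the top of the round grey push button (28 mm diameter in a 44 mm black ring, which is 12 mm tall), 22 mm above the deck.
- read (a joint): Travel of the read button in m: 0 = up, grows as it is pressed, 6 mm at most; springs back. It counts as pressed beyond 4 mm; fully down takes about 5 N.
- short_cell: Bystander in the rack: shorter plain square standard 25 x 25 mm with a round cap, 62 mm tall, no groove. Origin: centre of underside.
- vial: Bystander in the rack: round glass vial 24 mm diameter, 84 mm tall with a round cap. Origin: centre of underside.
- dish: Bystander: small open glass dish, 68 mm across, 35 mm tall. Origin: centre of underside.
- spatula: Bystander: thin steel lab spatula 170 mm long, 4 mm thick, lying on the table beyond the rack.

How it is judged:
On the way, in this order (a step that is already met when the one before it is completed fails the run):
1. the grooved standard is lifted clear of the rack (height (world z) of cell above 0.05 m), for 0.1 s.
2. the standard stands home in the well with the ball snapped into its groove (z of cell in the frame of well_mouth between -0.062 and -0.034 m and horizontal distance between cell and well_mouth below 0.004 m and angle between cell's own z axis and vertical below 0.08 rad and value of joint ball below 0.001 m), for 0.2 s.
3. the read button is pressed with the standard home (all of step 2 and value of joint read above 0.004 m), for 0.04 s.
At the end, for the whole second after the job is handed in: The grooved standard stands at rest in the well, upright (0.08 rad), within 4 mm of its centre, foot 34 to 62 mm below the mouth, the ball snapped into the groove (ball travel under 1 mm); the read button was pressed past 4 mm after that and is up again (under 2 mm) (all of step 2 and value of joint read below 0.002 m and linear speed of cell below 0.02 m/s); the robot touches nothing.
It fails at once if the standard is forced against the photometer with more than 30 N (contact force between cell and photometer above 30 N).
It fails at once if another standard in the rack is moved more than 15 mm (distance of any of short_cell, vial from where it was at the start of the episode above 0.015 m).
It fails at once if the dish or the spatula is moved more than 15 mm (distance of any of dish, spatula from where it was at the start of the episode above 0.015 m).
It also fails if it takes over 54 s, if anything falls off the work surface, if the arm or the gripper's body presses on something with over 40 N, if the wrist force passes 120 N, or if a joint passes its speed limit or range.

## Working session

There is one attempt and no reset: what is moved stays moved. The work goes in short steps, Python scripts to look and compute and a tool call to move; the robot and the scene stay as the last step left them, time stands still between calls to the robot, and variables do not carry over. Pictures are saved under pics/ and viewed, at most 11 in all, crops included, and the job is handed in when it is done.

Besides the shell and the picture viewer there is one more tool, called after "Emit:" in YAML: its name, and indented under it one key for each argument. apply_moves: Moves the arm, as the interface text tells. Its arguments: {"type":"object","properties":{"claw":{"type":"array"},"xyz":{"type":"array"},"twist":{"type":"array"},"force":{"type":"number"}},"required":["claw","xyz","twist"]}

```bash
mkdir -p pics; cat > h.py <<'E'
import numpy as np, cv2
from workcell import bot
def save(cam,fn):
    f=bot.grab_frame(cam); cv2.imwrite(fn,f["img"][:,:,::-1]); return f
def ray(f,u,v):
    fl=f["img"].shape[0]/2/np.tan(np.radians(f["vfov"])/2)
    V=np.array(f["view"]); R=V[:3,:3]; t=V[:3,3]
    d=R.T@np.array([(u-f["cx"])/fl,-(v-f["cy"])/fl,-1]); return -R.T@t,d
def atz(f,u,v,z):
    o,d=ray(f,u,v); return o+d*(z-o[2])/d[2]
def proj(f,p):
    fl=f["img"].shape[0]/2/np.tan(np.radians(f["vfov"])/2)
    V=np.array(f["view"]); c=V[:3,:3]@np.array(p)+V[:3,3]
    return f["cx"]+fl*c[0]/-c[2], f["cy"]-fl*c[1]/-c[2]
E
python3 - <<'E'
from h import *
np.set_printoptions(precision=4,suppress=True)
fs={c:save(c,f"pics/{c}0.png") for c in("scene","top")}
for c,f in fs.items():
    print(c,[k for k in f],f["vfov"],f["cx"],f["cy"]); print(ray(f,280,210))
    for q in("cell","rack","photometer","well_mouth","read_top","short_cell","vial","dish","spatula"):
        print(q,[(np.round(r["position"],3),round(r["score"],2)) for r in bot.find_in(c,q)[:2]])
s=bot.observe();print(s)
E
```

```text
scene ['img', 'vfov', 'cx', 'cy', 'view'] 57.69497298482304 278.8291854350691 207.24932323163284
(array([0.9693, 0.4831, 0.5528]), array([-0.4842, -0.5896, -0.6465]))
cell [(array([0.456, 0.155, 0.073]), 0.81)]
rack [(array([0.482, 0.235, 0.021]), 0.72)]
photometer [(array([ 0.579, -0.065,  0.096]), 0.61)]
well_mouth [(array([ 0.578, -0.074,  0.095]), 0.81)]
read_top []
short_cell [(array([0.493, 0.276, 0.048]), 0.95)]
vial [(array([ 0.76 , -0.003,  0.017]), 0.48)]
dish [(array([ 0.756, -0.005,  0.016]), 0.78)]
spatula [(array([0.741, 0.202, 0.004]), 0.57), (array([ 0.58 , -0.071,  0.094]), 0.49)]
top ['img', 'vfov', 'cx', 'cy', 'view'] 56.84867160525416 281.6399298497865 209.42031281068162
(array([0.5175, 0.072 , 0.922 ]), array([ 0.1281,  0.0235, -0.9915]))
cell [(array([0.449, 0.148, 0.109]), 0.66)]
rack [(array([0.461, 0.209, 0.018]), 0.6)]
photometer [(array([ 0.545, -0.115,  0.102]), 0.55), (array([0.452, 0.148, 0.11 ]), 0.38)]
well_mouth [(array([ 0.549, -0.114,  0.099]), 0.75)]
read_top [(array([ 0.495, -0.167,  0.121]), 0.46), (array([0.452, 0.147, 0.109]), 0.37)]
short_cell [(array([0.482, 0.266, 0.056]), 0.58)]
vial [(array([0.461, 0.205, 0.093]), 0.68)]
dish [(array([0.763, 0.009, 0.001]), 0.69)]
spatula [(array([0.727, 0.202, 0.002]), 0.81)]
{'clock': 1.0, 'qpos': array([-1.2462,  0.5214, -0.0363,  1.5995,  0.0212,  1.0211, -0.1128]), 'qd': array([ 0.0003,  0.0002,  0.0002, -0.0003,  0.0005,  0.0002, -0.0018]), 'joint_efforts': array([ -0.0004, -92.6847,   1.9789, -37.0242,   0.0182,   0.0018,
         0.    ]), 'position': array([0.2404, 0.5769, 0.1968]), 'tool_rot': array([ 3.1415, -0.    ,  2.7468]), 'force': array([-0.057 ,  0.0266, -0.4082]), 'moment': array([-0.018,  0.025,  0.012]), 'finger_force': 0.0, 'grip_width': 0.08549026066061803}
```

View pics/top0.png

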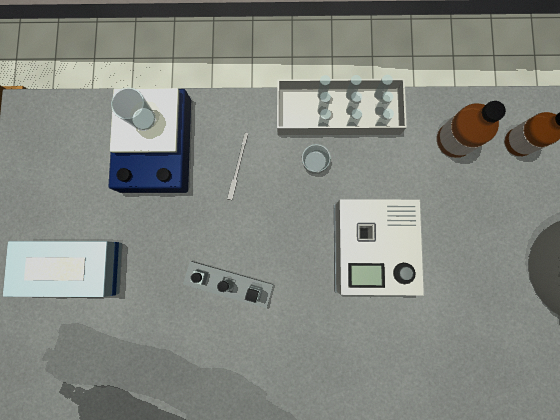

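View pics/scene0.png

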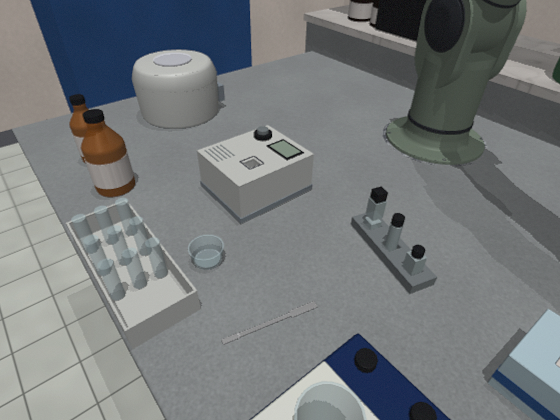

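The top view shows the grooved standard with its square black cap at about (254,294) at the rack's right end. The well is at (366,232), the button at (404,272), the dish at (316,158) and the spatula at (238,167). The scene view agrees: tall cell at (377,205), well at (251,162). Next I'll zoom in to refine these.

```bash
python3 - <<'E'
import cv2,numpy as np
a=cv2.imread("pics/top0.png")
l=cv2.resize(a[255:315,180:280],None,fx=8,fy=8,interpolation=cv2.INTER_CUBIC)[:,:800]
cv2.imwrite("pics/crA.png",l)
cv2.imwrite("pics/crB.png",cv2.resize(a[195:300,330:430],None,fx=5.6,fy=5.6,interpolation=cv2.INTER_CUBIC))
E
```

```text
(no output)
```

View pics/crA.png

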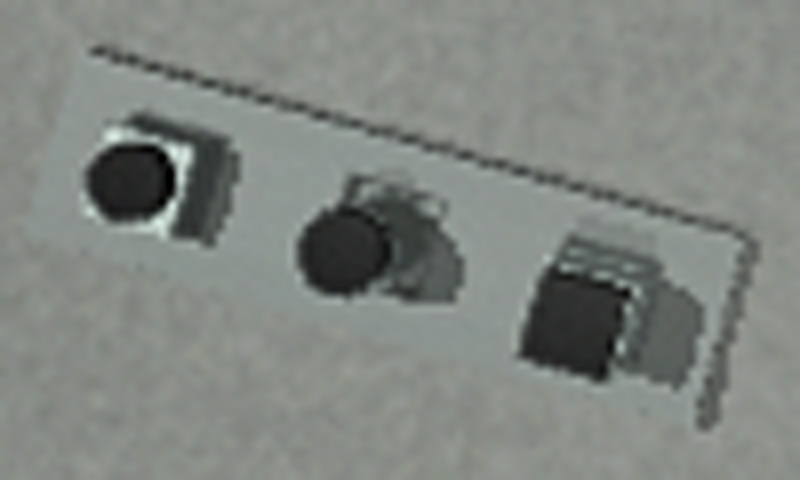

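View pics/crB.png

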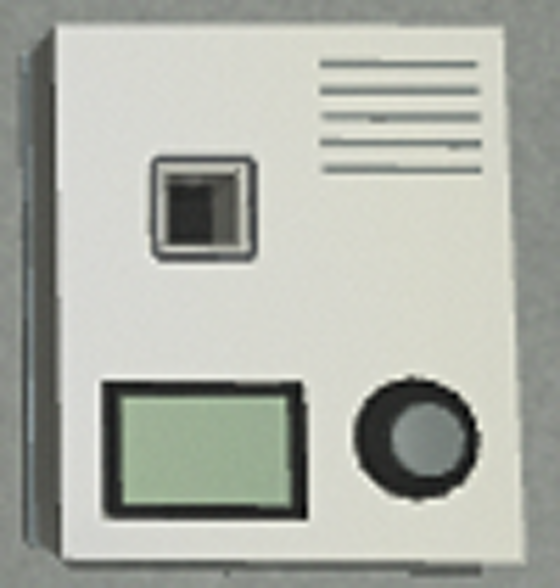

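The first crop shows the cell cap's corners at about (553,266), (632,288), (604,382) and (520,355), and the rack edge running from (95,50) to (750,237). The second shows the deck corners at (55,26), (503,26), (525,562) and (62,562), the well frame centred at (204,208) and the button at (430,440).

```bash
python3 - <<'E'
from h import *
from scipy.optimize import least_squares
np.set_printoptions(precision=4,suppress=True)
f=bot.grab_frame("top"); g=bot.grab_frame("scene")
A=lambda u,v:((u+.5)/8-.5+180,(v+.5)/8-.5+255)
B=lambda u,v:((u+.5)/5.6-.5+330,(v+.5)/5.6-.5+195)
for c in[(553,266),(632,288),(604,382),(520,355)]: print("cap",atz(f,*A(*c),.108))
for c in[(95,46),(755,232),(705,432),(35,235)]: print("rack",atz(f,*A(*c),.022))
for c in[(55,26),(503,26),(525,562),(62,562),(204.5,208.5)]: print("deck",atz(f,*B(*c),.1))
print("btn",atz(f,*B(430,440),.122),"ring",atz(f,*B(417,438),.112))
# deck fit
pts=[(55,26),(503,26),(525,562),(62,562)]; m=[(.1,.085),(.1,-.085),(-.1,-.085),(-.1,.085)]
P=np.array([atz(f,*B(*c),.1)[:2] for c in pts]); m=np.array(m)
def T(p,m): c,s=np.cos(p[2]),np.sin(p[2]); return m@np.array([[c,s],[-s,c]])+p[:2]
r=least_squares(lambda p:(T(p,m)-P).ravel(),[.5,-.1,0]); print("phot",r.x,"res",r.fun)
print("well",T(r.x,np.array([[.03,.03],[-.055,-.045]])))
pw=T(r.x,np.array([[.03,.03],[-.055,-.045]]))
print("scene proj",proj(g,[*pw[0],.1]),proj(g,[*pw[1],.122]),[proj(g,[*q,.1]) for q in T(r.x,m)])
a=g["img"][:,:,::-1]
z=cv2.resize(a[120:220,190:330],None,fx=5,fy=5,interpolation=cv2.INTER_CUBIC)
w=cv2.resize(a[180:240,350:410],None,fx=9,fy=9,interpolation=cv2.INTER_CUBIC)
cv2.imwrite("pics/s1.png",z);cv2.imwrite("pics/s2.png",w)
E
```

```text
cap [0.4606 0.1553 0.108 ]
cap [0.4551 0.1349 0.108 ]
cap [0.4313 0.1418 0.108 ]
cap [0.438  0.1635 0.108 ]
rack [0.5164 0.2975 0.022 ]
rack [0.4643 0.1065 0.022 ]
rack [0.4086 0.1204 0.022 ]
rack [0.4626 0.313  0.022 ]
deck [ 0.647  -0.0355  0.1   ]
deck [ 0.647  -0.2054  0.1   ]
deck [ 0.4472 -0.205   0.1   ]
deck [ 0.4464 -0.0349  0.1   ]
deck [ 0.5773 -0.0906  0.1   ]
btn [ 0.4921 -0.1654  0.122 ] ring [ 0.4925 -0.1636  0.112 ]
phot [ 0.5469 -0.1202 -0.0004] res [-0.0001  0.0003 -0.0002  0.0002 -0.0003 -0.0002  0.0006 -0.0003]
well [[ 0.5769 -0.0902]
 [ 0.4919 -0.1652]]
scene proj (np.float64(252.77638377531375), np.float64(162.14108081696716)) (np.float64(263.4028369372631), np.float64(128.09788018944644)) [(np.float64(240.14119299467163), np.float64(186.10850407065914)), (np.float64(197.5460199376676), np.float64(150.22167426286128)), (np.float64(268.36918166922754), np.float64(124.63546583402498)), (np.float64(314.5361191848566), np.float64(153.401320508905))]
```

View pics/s2.png

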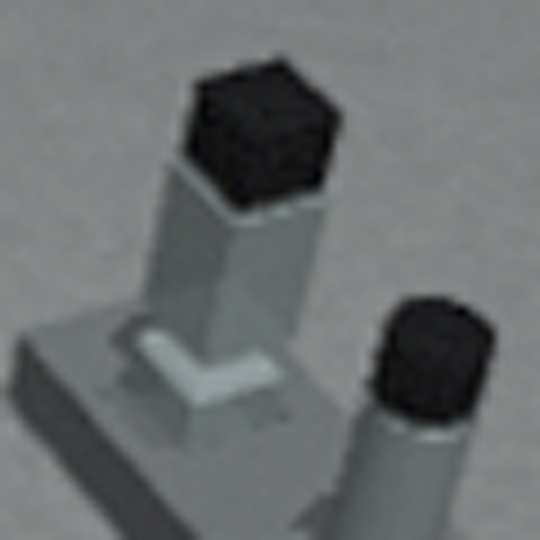

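View pics/s1.png

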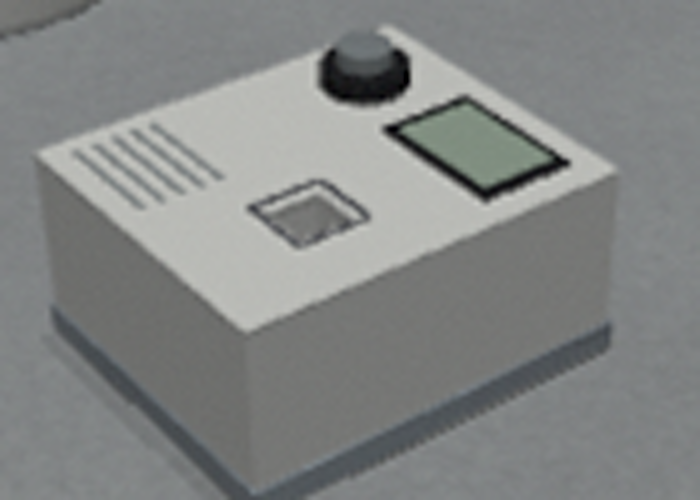

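Emit:
apply_moves:
  claw: [0.085,0.085,0.085,0.085,0.085,0.085,0.085,0.085,0.085,0.085,0.085,0.085,0.085,0.085]
  xyz:
    - [-0.0296,-0.0264,0]
    - [-0.0296,-0.0264,0]
    - [-0.0296,-0.0264,0]
    - [-0.0296,-0.0264,0]
    - [-0.0296,-0.0264,0]
    - [-0.0296,-0.0264,0]
    - [-0.0296,-0.0264,0]
    - [-0.0296,-0.0264,0]
    - [-0.0296,-0.0264,0]
    - [-0.0296,-0.0264,0]
    - [-0.0296,-0.0264,0]
    - [-0.0296,-0.0264,0]
    - [0,0,0]
    - [0,0,0]
  twist:
    - [0,0,0]
    - [0,0,0]
    - [0,0,0]
    - [0,0,0]
    - [0,0,0]
    - [0,0,0]
    - [0,0,0]
    - [0,0,0]
    - [0,0,0]
    - [0,0,0]
    - [0,0,0]
    - [0,0,0]
    - [0,0,0]
    - [0,0,0]

```text
clock: 2.5
position: [0.4467, 0.1473, 0.1969]
tool_rot: [3.141, 0.0, 2.745]
force: [-0.0, 0.4, 0.4]
grip_width: 0.0849
finger_force: 0.0
```

Emit:
apply_moves:
  claw: [0.085,0.085,0.085,0.085,0.085,0.085,0.085,0.085,0.085,0.085,0.085,0.085]
  xyz:
    - [0,0,0]
    - [0,0,0]
    - [0,0,0]
    - [0,0,0]
    - [0,0,0]
    - [0,0,0]
    - [0,0,0]
    - [0,0,0]
    - [0,0,0]
    - [0,0,0]
    - [0,0,0]
    - [0,0,0]
  twist:
    - [0,0,0.144]
    - [0,0,0.144]
    - [0,0,0.144]
    - [0,0,0.144]
    - [0,0,0.144]
    - [0,0,0.144]
    - [0,0,0.144]
    - [0,0,0.144]
    - [0,0,0.144]
    - [0,0,0.144]
    - [0,0,0]
    - [0,0,0]

```text
clock: 3.7
position: [0.4461, 0.1487, 0.1968]
tool_rot: [-3.141, -0.0, 1.313]
force: [0.3, 0.1, 0.1]
grip_width: 0.0852
finger_force: 0.0
```

```bash
python3 - <<'E'
from h import *
np.set_printoptions(precision=4,suppress=True)
s=bot.observe(); print(s["position"],s["tool_rot"],s["force"],s["grip_width"],s["qpos"])
g=save("scene","pics/s3.png")
C=lambda u,v:((u+.5)/9-.5+350,(v+.5)/9-.5+180)
print("cap centre scene",atz(g,*C(268,101),.108),[atz(g,*C(*c),.108)for c in[(197,82),(280,58),(340,120)]], atz(g,*C(240,212),.086))
E
```

```text
[0.4461 0.1487 0.1968] [-3.1415 -0.      1.3128] [0.2517 0.0705 0.0822] 0.08520904878670928 [-0.7703  0.2936  0.3983  2.0088 -0.1479  0.8666 -0.5492]
cap centre scene [0.4488 0.1501 0.108 ] [array([0.4557, 0.1363, 0.108 ]), array([0.4347, 0.1416, 0.108 ]), array([0.4419, 0.1639, 0.108 ])] [0.4589 0.1559 0.086 ]
```

Emit:
apply_moves:
  claw: [0.085,0.085,0.085,0.085,0.085,0.085,0.085,0.025,0.02,0.02,0.02,0.02,0.02,0.02,0.02,0.02]
  xyz:
    - [0.0005,0.0005,0.025]
    - [0,0,0.025]
    - [0,0,0.025]
    - [0,0,0.025]
    - [0,0,0.0268]
    - [0,0,0]
    - [0,0,0]
    - [0,0,0]
    - [0,0,0]
    - [0,0,0]
    - [0,0,0]
    - [0,0,0]
    - [0,0,0]
    - [0,0,0]
    - [0,0,0]
    - [0,0,0]
  twist:
    - [0,0,0]
    - [0,0,0]
    - [0,0,0]
    - [0,0,0]
    - [0,0,0]
    - [0,0,0]
    - [0,0,0]
    - [0,0,0]
    - [0,0,0]
    - [0,0,0]
    - [0,0,0]
    - [0,0,0]
    - [0,0,0]
    - [0,0,0]
    - [0,0,0]
    - [0,0,0]
  force: 40

```text
clock: 5.35
position: [0.4474, 0.1484, 0.0705]
tool_rot: [3.141, -0.001, 1.307]
force: [-1.6, 0.2, 9.5]
grip_width: 0.0208
finger_force: 38.8
```

```bash
python3 - <<'E'
from h import *
s=bot.observe(); print(s["force"],s["grip_width"],s["finger_force"])
f=save("scene","pics/s4.png")["img"][:,:,::-1]
t=bot.grab_frame("top")["img"][:,:,::-1]
a=cv2.resize(f[140:260,320:440],(480,480),interpolation=cv2.INTER_CUBIC)
cv2.imwrite("pics/s5.png",a)
E
```

```text
[-1.58818918  0.1867755   9.50449127] 0.02082311163089474 38.794739842414856
```

View pics/s5.png

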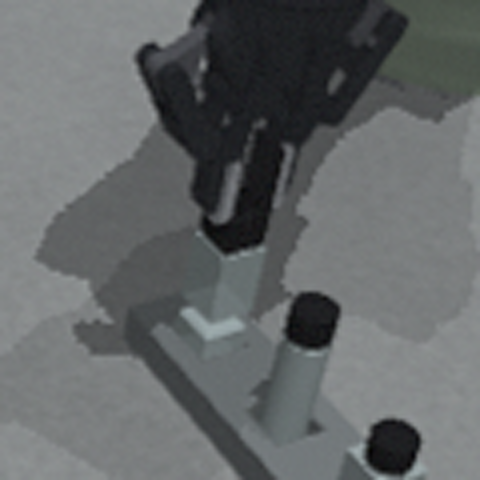

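The picture shows the fingertips at about (222,215), holding only the upper half of the cap, whose lower edge is near (222,242). I'll open, go 8 mm lower and grip again more firmly.

Emit:
apply_moves:
  claw: [0.05,0.05,0.05,0.05,0.05,0.02,0.02,0.02,0.02,0.02,0.02,0.02]
  xyz:
    - [0,0,0]
    - [0,0,0]
    - [0,0,0]
    - [0,0,0.008]
    - [0,0,0]
    - [0,0,0]
    - [0,0,0]
    - [0,0,0]
    - [0,0,0]
    - [0,0,0]
    - [0,0,0]
    - [0,0,0]
  twist:
    - [0,0,0]
    - [0,0,0]
    - [0,0,0]
    - [0,0,0]
    - [0,0,0]
    - [0,0,0]
    - [0,0,0]
    - [0,0,0]
    - [0,0,0]
    - [0,0,0]
    - [0,0,0]
    - [0,0,0]
  force: 70

```text
clock: 6.65
position: [0.4471, 0.1482, 0.0622]
tool_rot: [3.141, -0.0, 1.307]
force: [-0.7, -0.2, 5.4]
grip_width: 0.0214
finger_force: 59.8
```

```bash
python3 - <<'E'
from h import *
s=bot.observe(); print(s["force"],s["grip_width"],s["finger_force"])
f=save("scene","pics/s6.png")["img"][:,:,::-1]
a=cv2.resize(f[160:240,340:420],(640,640)[:2],interpolation=cv2.INTER_CUBIC)[:600]
cv2.imwrite("pics/s7.png",a)
E
```

```text
[-0.67683201 -0.15011543  5.38425543] 0.021423989298239167 59.766839146614075
```

View pics/s7.png

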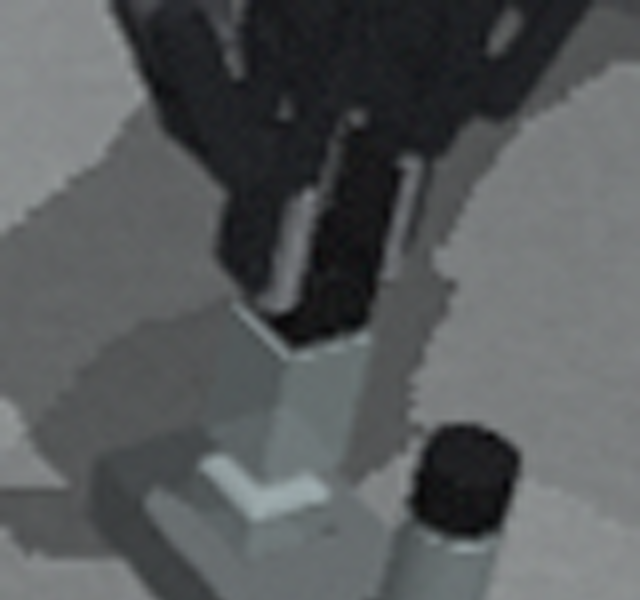

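The fingertips now reach the cap's lower edge, at about (280,310), so the pads cover the whole cap. Next: lift and carry.

Emit:
apply_moves:
  claw: [0.02,0.02,0.02,0.02,0.02,0.02,0.02,0.02,0.02,0.02,0.02,0.02,0.02,0.02,0.02,0.02,0.02,0.02,0.02]
  xyz:
    - [0,0,-0.01]
    - [0,0,-0.02]
    - [0,0,-0.03]
    - [0,0,-0.03]
    - [0,0,-0.03]
    - [0,0,-0.015]
    - [0,0,0]
    - [-0.0246,0.0235,0]
    - [-0.0246,0.0235,0]
    - [-0.0246,0.0235,0]
    - [-0.0246,0.0235,0]
    - [-0.0246,0.0235,0]
    - [-0.0246,0.0235,0]
    - [-0.0246,0.0235,0]
    - [-0.0246,0.0235,0]
    - [0,0,0]
    - [0,0,0]
    - [0,0,0]
    - [0,0,0]
  twist:
    - [0,0,0]
    - [0,0,0]
    - [0,0,0]
    - [0,0,0]
    - [0,0,0]
    - [0,0,0]
    - [0,0,0]
    - [0,0,0]
    - [0,0,0]
    - [0,0,0]
    - [0,0,0]
    - [0,0,0]
    - [0,0,0]
    - [0,0,0]
    - [0,0,0]
    - [0,0,-0.132]
    - [0,0,-0.132]
    - [0,0,0]
    - [0,0,0]

```text
clock: 8.6
position: [0.5768, -0.0909, 0.1966]
tool_rot: [-3.141, -0.0, 1.567]
force: [0.1, 0.3, -0.5]
grip_width: 0.0213
finger_force: 59.3
```

```bash
python3 - <<'E'
from h import *
np.set_printoptions(precision=4,suppress=True)
s=bot.observe(); print(s["position"],s["tool_rot"],s["force"],s["moment"],s["grip_width"])
f=save("scene","pics/s8.png"); t=save("top","pics/t8.png")
for c in("scene","top"): print(c,[(np.round(r["position"],4),r["score"]) for q in("cell","cell_groove") for r in bot.find_in(c,q)[:2]])
p=s["position"]; q=[p[0],p[1],p[2]-.0522]
print("foot pred",proj(f,q),proj(f,[p[0],p[1],q[2]+.076]),"top",proj(t,q))
u,v=map(int,proj(f,[p[0],p[1],q[2]+.03])); print(u,v)
a=cv2.resize(f["img"][v-45:v+30,u-50:u+50,::-1],None,fx=8,fy=8,interpolation=cv2.INTER_CUBIC)
cv2.imwrite("pics/s9.png",a); print(u-50,v-45)
E
```

```text
[ 0.5768 -0.0909  0.1966] [-3.1409 -0.0001  1.5666] [ 0.075   0.3266 -0.5077] [-0.0221  0.0227 -0.0132] 0.021286954668547887
scene [(array([ 0.5859, -0.0789,  0.1976]), 0.8), (array([ 0.5839, -0.0796,  0.1952]), 0.66)]
top [(array([ 0.5778, -0.0777,  0.2121]), 0.45), (array([ 0.5776, -0.076 ,  0.2071]), 0.64)]
foot pred (np.float64(251.94367783808502), np.float64(144.00946359787451)) (np.float64(250.6541165719537), np.float64(110.02209093872806)) top (np.float64(370.6025284445177), np.float64(230.46113821941228))
251 131
201 86
```

View pics/s9.png

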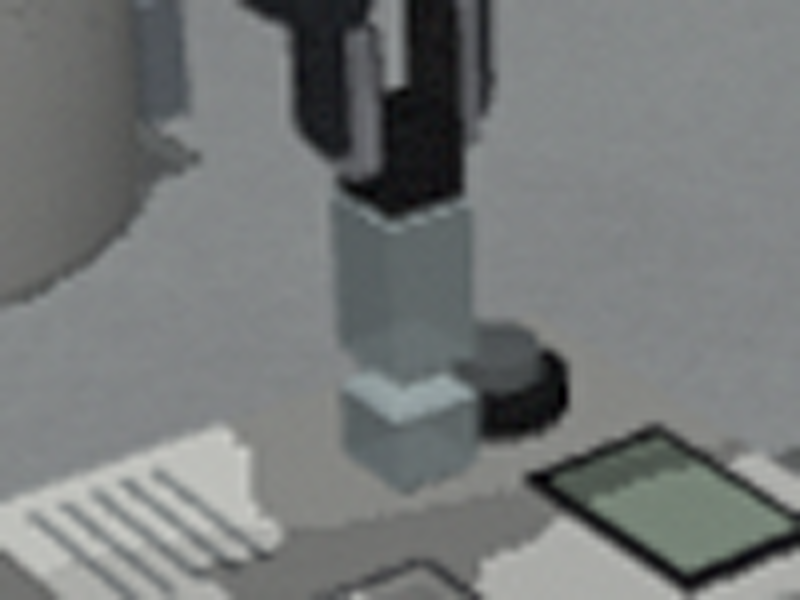

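```bash
python3 - <<'E'
from h import *
np.set_printoptions(precision=4,suppress=True)
f=bot.grab_frame("scene"); p=bot.observe()["position"]
C=lambda u,v:((u+.5)/8-.5+201,(v+.5)/8-.5+86)
W=lambda u,v:((u+.5)/5-.5+190,(v+.5)/5-.5+120)
z=p[2]-.0522
def pc(x,y,h): return np.array(proj(f,[p[0]+x,p[1]+y,z+h]))
h=.0125
obs={"cap-bot near (glass 76)":((396,222),(h,h,.076)),"L76":((333,200),(h,-h,.076)),"R76":((470,205),(-h,h,.076)),
"near23":((408,420),(h,h,.023)),"L23":((343,393),(h,-h,.023)),"R23":((479,400),(-h,h,.023)),"foot near":((405,492),(.0095,.0095,0))}
for k,(o,m) in obs.items(): print(k,np.array(C(*o))-pc(*m))
wf=[(247,207),(322,180),(370,216),(300,247)]
m=[(.02,-.02),(-.02,-.02),(-.02,.02),(.02,.02)]
for w in[(.5769,-.0902)]:
  for o,q in zip(wf,m): print("well",np.array(W(*o))-proj(f,[w[0]+q[0],w[1]+q[1],.1]))
b=np.array(proj(f,[.577,-.09,.1]))
print("du/dx",(np.array(proj(f,[.587,-.09,.1]))-b)/10,"du/dy",(np.array(proj(f,[.577,-.08,.1]))-b)/10)
E
```

```text
cap-bot near (glass 76) [ 1.0491 -0.6625]
L76 [0.5474 1.2053]
R76 [-0.215   0.7264]
near23 [ 1.5431 -0.3292]
L23 [0.4894 1.1784]
R23 [0.3794 0.9117]
foot near [ 0.4101 -0.1928]
well [-0.8464 -0.2052]
well [-0.88    0.4344]
well [-2.1872 -0.2867]
well [-0.9705 -0.4979]
du/dx [-0.3804  0.1565] du/dy [0.2725 0.2041]
```

The foot's near corner is at (405,492), and the cell is hanging straight. I'll shift slightly and go down to about 6 mm above the deck, then compare foot and well directly.

Emit:
apply_moves:
  claw: [0.02,0.02,0.02,0.02,0.02]
  xyz:
    - [-0.0011,0.0007,0.013]
    - [0,0,0.013]
    - [0,0,0.0126]
    - [0,0,0]
    - [0,0,0]
  twist:
    - [0,0,0]
    - [0,0,0]
    - [0,0,0]
    - [0,0,0]
    - [0,0,0]

```text
clock: 9.45
position: [0.5776, -0.0921, 0.158]
tool_rot: [-3.141, 0.0, 1.571]
force: [0.2, 0.4, -0.3]
grip_width: 0.0214
finger_force: 59.3
```

```bash
python3 - <<'E'
from h import *
np.set_printoptions(precision=4,suppress=True)
s=bot.observe(); print(s["position"],s["tool_rot"],s["force"],s["moment"])
f=save("scene","pics/s10.png");t=save("top","pics/t10.png")
a=cv2.resize(f["img"][128:178,227:277,::-1],None,fx=8,fy=8,interpolation=cv2.INTER_CUBIC)
b=cv2.resize(t["img"][207:257,341:391,::-1],None,fx=8,fy=8,interpolation=cv2.INTER_CUBIC)
cv2.imwrite("pics/c10.png",np.hstack([a,b]))
E
```

```text
[ 0.5776 -0.0921  0.158 ] [-3.1407  0.0001  1.5705] [ 0.1706  0.3775 -0.3177] [-0.0116 -0.0464  0.0018]
```

View pics/c10.png

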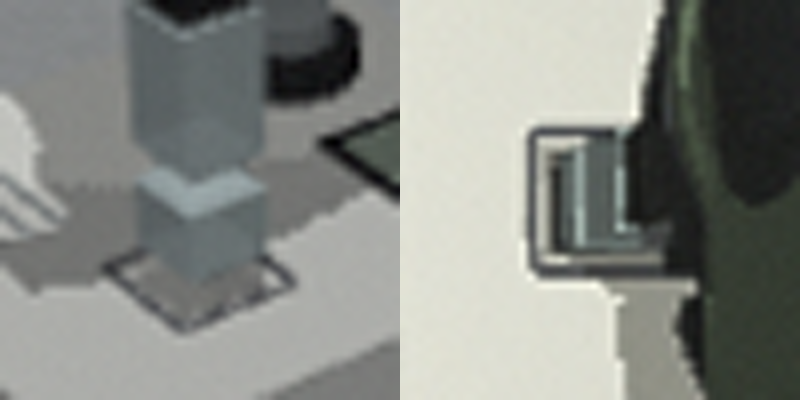

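In the scene half of the picture, the foot vertex at (197,287) sits over the well frame, whose centre is at about (201,274). In the top half, the foot's left and lower edges at (565,248) match what I'd expect for a centred cell to within about 1 mm. Starting the insertion gently.

Emit:
apply_moves:
  claw: [0.02,0.02,0.02,0.02,0.02]
  xyz:
    - [-0.0004,0,0.003]
    - [0,0,0.003]
    - [0,0,0.002]
    - [0,0,0.001]
    - [0,0,0]
  twist:
    - [0,0,0]
    - [0,0,0]
    - [0,0,0]
    - [0,0,0]
    - [0,0,0]

```text
clock: 10.05
position: [0.5779, -0.0924, 0.1493]
tool_rot: [-3.142, 0.0, 1.571]
force: [-0.2, 0.4, -1.0]
grip_width: 0.0215
finger_force: 59.4
```

Emit:
apply_moves:
  claw: [0.02,0.02,0.02,0.02]
  xyz:
    - [0,0,0.001]
    - [0,0,0.001]
    - [0,0,0.001]
    - [0,0,0]
  twist:
    - [0,0,0]
    - [0,0,0]
    - [0,0,0]
    - [0,0,0]

```text
clock: 10.45
position: [0.5778, -0.0923, 0.1463]
tool_rot: [-3.142, 0.0, 1.571]
force: [-0.2, 0.4, -0.6]
grip_width: 0.0214
finger_force: 59.3
```

Emit:
apply_moves:
  claw: [0.02,0.02,0.02,0.02]
  xyz:
    - [0,0,0.001]
    - [0,0,0.001]
    - [0,0,0.001]
    - [0,0,0]
  twist:
    - [0,0,0]
    - [0,0,0]
    - [0,0,0]
    - [0,0,0]

```text
clock: 10.85
position: [0.5778, -0.0923, 0.1432]
tool_rot: [-3.141, 0.0, 1.571]
force: [1.0, 0.4, -0.8]
grip_width: 0.0211
finger_force: 59.3
```

Emit:
apply_moves:
  claw: [0.02,0.02,0.02,0.02]
  xyz:
    - [0,0,0.001]
    - [0,0,0.001]
    - [0,0,0.001]
    - [0,0,0]
  twist:
    - [0,0,0]
    - [0,0,0]
    - [0,0,0]
    - [0,0,0]

```text
clock: 11.25
position: [0.5778, -0.0923, 0.1402]
tool_rot: [-3.141, 0.0, 1.571]
force: [0.7, -0.2, -0.9]
grip_width: 0.0208
finger_force: 59.3
```

Emit:
apply_moves:
  claw: [0.02,0.02,0.02,0.02]
  xyz:
    - [0,0,0.001]
    - [0,0,0.001]
    - [0,0,0.001]
    - [0,0,0]
  twist:
    - [0,0,0]
    - [0,0,0]
    - [0,0,0]
    - [0,0,0]

```text
clock: 11.65
position: [0.5778, -0.0923, 0.1373]
tool_rot: [-3.142, 0.0, 1.571]
force: [1.1, -0.3, -0.7]
grip_width: 0.0212
finger_force: 59.3
```

Emit:
apply_moves:
  claw: [0.02,0.02,0.02,0.02]
  xyz:
    - [0,0,0.001]
    - [0,0,0.001]
    - [0,0,0.001]
    - [0,0,0]
  twist:
    - [0,0,0]
    - [0,0,0]
    - [0,0,0]
    - [0,0,0]

```text
clock: 12.05
position: [0.5778, -0.0923, 0.1343]
tool_rot: [-3.141, 0.0, 1.571]
force: [-0.2, 0.5, -1.5]
grip_width: 0.0213
finger_force: 59.3
```

Emit:
apply_moves:
  claw: [0.02,0.02,0.02,0.02]
  xyz:
    - [0,0,0.001]
    - [0,0,0.001]
    - [0,0,0.001]
    - [0,0,0]
  twist:
    - [0,0,0]
    - [0,0,0]
    - [0,0,0]
    - [0,0,0]

```text
clock: 12.45
position: [0.5778, -0.0923, 0.1313]
tool_rot: [-3.141, -0.0, 1.571]
force: [0.2, 0.2, -1.6]
grip_width: 0.0215
finger_force: 59.2
```

Emit:
apply_moves:
  claw: [0.02,0.02,0.02,0.02]
  xyz:
    - [0,0,0.001]
    - [0,0,0.001]
    - [0,0,0.001]
    - [0,0,0]
  twist:
    - [0,0,0]
    - [0,0,0]
    - [0,0,0]
    - [0,0,0]

```text
clock: 12.85
position: [0.578, -0.0924, 0.1286]
tool_rot: [3.141, 0.0, 1.571]
force: [-0.6, -0.9, 3.9]
grip_width: 0.0213
finger_force: 59.8
```

Emit:
apply_moves:
  claw: [0.02,0.02,0.02]
  xyz:
    - [0,0,0.001]
    - [0,0,0]
    - [0,0,0]
  twist:
    - [0,0,0]
    - [0,0,0]
    - [0,0,0]

```text
clock: 13.15
position: [0.578, -0.0924, 0.1275]
tool_rot: [3.141, 0.0, 1.571]
force: [1.0, -1.3, 3.2]
grip_width: 0.0212
finger_force: 59.8
```

Emit:
apply_moves:
  claw: [0.02,0.02]
  xyz:
    - [0,0,0.001]
    - [0,0,0]
  twist:
    - [0,0,0]
    - [0,0,0]

```text
clock: 13.35
position: [0.578, -0.0923, 0.1264]
tool_rot: [3.141, 0.0, 1.571]
force: [1.3, -0.4, 1.9]
grip_width: 0.0213
finger_force: 59.7
```

Emit:
apply_moves:
  claw: [0.02,0.02,0.02]
  xyz:
    - [0,0,0.001]
    - [0,0,0.001]
    - [0,0,0]
  twist:
    - [0,0,0]
    - [0,0,0]
    - [0,0,0]

```text
clock: 13.65
position: [0.5779, -0.0923, 0.1243]
tool_rot: [3.142, 0.0, 1.571]
force: [1.1, -0.1, 1.6]
grip_width: 0.021
finger_force: 59.6
```

Emit:
apply_moves:
  claw: [0.02,0.02,0.02]
  xyz:
    - [0,0,0.001]
    - [0,0,0.001]
    - [0,0,0]
  twist:
    - [0,0,0]
    - [0,0,0]
    - [0,0,0]

```text
clock: 13.95
position: [0.5779, -0.0923, 0.1223]
tool_rot: [-3.142, 0.0, 1.571]
force: [1.6, 0.1, 1.3]
grip_width: 0.0213
finger_force: 59.6
```

Emit:
apply_moves:
  claw: [0.02,0.02,0.02,0.02]
  xyz:
    - [0,0,0.001]
    - [0,0,0.001]
    - [0,0,0.001]
    - [0,0,0]
  twist:
    - [0,0,0]
    - [0,0,0]
    - [0,0,0]
    - [0,0,0]

```text
clock: 14.35
position: [0.5779, -0.0923, 0.1193]
tool_rot: [-3.142, 0.0, 1.571]
force: [0.9, -0.9, 1.9]
grip_width: 0.0213
finger_force: 59.6
```

Emit:
apply_moves:
  claw: [0.02,0.02,0.02,0.02]
  xyz:
    - [0,0,0.001]
    - [0,0,0.001]
    - [0,0,0.001]
    - [0,0,0]
  twist:
    - [0,0,0]
    - [0,0,0]
    - [0,0,0]
    - [0,0,0]

```text
clock: 14.75
position: [0.5778, -0.0923, 0.1163]
tool_rot: [-3.141, 0.0, 1.571]
force: [0.5, -0.5, 1.7]
grip_width: 0.0214
finger_force: 59.6
```

Emit:
apply_moves:
  claw: [0.02,0.02,0.02,0.02]
  xyz:
    - [0,0,0.001]
    - [0,0,0.001]
    - [0,0,0.001]
    - [0,0,0]
  twist:
    - [0,0,0]
    - [0,0,0]
    - [0,0,0]
    - [0,0,0]

```text
clock: 15.15
position: [0.5778, -0.0923, 0.1133]
tool_rot: [-3.142, 0.0, 1.571]
force: [0.2, -0.4, 1.5]
grip_width: 0.0213
finger_force: 59.6
```

Emit:
apply_moves:
  claw: [0.02,0.02,0.02,0.02]
  xyz:
    - [0,0,0.001]
    - [0,0,0.001]
    - [0,0,0.001]
    - [0,0,0]
  twist:
    - [0,0,0]
    - [0,0,0]
    - [0,0,0]
    - [0,0,0]

```text
clock: 15.55
position: [0.5778, -0.0923, 0.1102]
tool_rot: [-3.142, 0.0, 1.571]
force: [1.4, -1.0, 0.5]
grip_width: 0.0211
finger_force: 59.5
```

Emit:
apply_moves:
  claw: [0.02,0.02,0.02]
  xyz:
    - [0,0,0.001]
    - [0,0,0.001]
    - [0,0,0]
  twist:
    - [0,0,0]
    - [0,0,0]
    - [0,0,0]

```text
clock: 15.85
position: [0.5778, -0.0923, 0.1083]
tool_rot: [-3.141, 0.0, 1.571]
force: [1.0, 0.3, 0.9]
grip_width: 0.0214
finger_force: 59.5
```

Emit:
apply_moves:
  claw: [0.02,0.02,0.02]
  xyz:
    - [0,0,0.001]
    - [0,0,0.001]
    - [0,0,0]
  twist:
    - [0,0,0]
    - [0,0,0]
    - [0,0,0]

```text
clock: 16.15
position: [0.5778, -0.0923, 0.1062]
tool_rot: [-3.141, 0.0, 1.571]
force: [0.8, -1.9, 0.0]
grip_width: 0.0212
finger_force: 59.4
```

Emit:
apply_moves:
  claw: [0.02,0.02,0.02]
  xyz:
    - [0,0,0.001]
    - [0,0,0.001]
    - [0,0,0]
  twist:
    - [0,0,0]
    - [0,0,0]
    - [0,0,0]

```text
clock: 16.45
position: [0.5778, -0.0923, 0.1041]
tool_rot: [-3.141, 0.0, 1.571]
force: [2.6, -1.3, -2.5]
grip_width: 0.0211
finger_force: 59.1
```

Emit:
apply_moves:
  claw: [0.02,0.02,0.02]
  xyz:
    - [0,0,0.001]
    - [0,0,0.001]
    - [0,0,0]
  twist:
    - [0,0,0]
    - [0,0,0]
    - [0,0,0]

```text
clock: 16.75
position: [0.5778, -0.0923, 0.1022]
tool_rot: [-3.141, -0.0, 1.571]
force: [2.4, 0.2, -1.9]
grip_width: 0.0207
finger_force: 59.2
```

Emit:
apply_moves:
  claw: [0.02,0.02]
  xyz:
    - [0,0,0.001]
    - [0,0,0]
  twist:
    - [0,0,0]
    - [0,0,0]

```text
clock: 16.95
position: [0.5779, -0.0924, 0.1016]
tool_rot: [3.141, -0.0, 1.571]
force: [-0.3, 0.1, 5.2]
grip_width: 0.0213
finger_force: 60.1
```

Emit:
apply_moves:
  claw: [0.02,0.02]
  xyz:
    - [0,0,0.0003]
    - [0,0,0]
  twist:
    - [0,0,0]
    - [0,0,0]

```text
clock: 17.15
position: [0.5781, -0.0924, 0.1016]
tool_rot: [3.141, -0.0, 1.571]
force: [-1.2, 0.3, 8.9]
grip_width: 0.0216
finger_force: 60.6
```

Emit:
apply_moves:
  claw: [0.02,0.02]
  xyz:
    - [0,0,0.0003]
    - [0,0,0]
  twist:
    - [0,0,0]
    - [0,0,0]

```text
clock: 17.35
position: [0.5782, -0.0925, 0.1016]
tool_rot: [3.141, -0.0, 1.571]
force: [-1.4, -0.4, 13.9]
grip_width: 0.0212
finger_force: 61.1
```

The force dropped as the ball snapped in, and then the floor stopped the standard hard at 50.6 mm depth. I'll take off the load, let go and rise.

Emit:
apply_moves:
  claw: [0.02,0.02,0.06,0.06,0.06,0.06,0.06,0.06,0.06,0.06,0.06,0.06,0.06,0.06]
  xyz:
    - [0,0,-0.0008]
    - [0,0,0]
    - [0,0,0]
    - [0,0,0]
    - [0,0,0]
    - [0,0,0]
    - [0,0,-0.005]
    - [0,0,-0.02]
    - [0,0,-0.03]
    - [0,0,-0.03]
    - [0,0,-0.02]
    - [0,0,0]
    - [0,0,0]
    - [0,0,0]
  twist:
    - [0,0,0]
    - [0,0,0]
    - [0,0,0]
    - [0,0,0]
    - [0,0,0]
    - [0,0,0]
    - [0,0,0]
    - [0,0,0]
    - [0,0,0]
    - [0,0,0]
    - [0,0,0]
    - [0,0,0]
    - [0,0,0]
    - [0,0,0]

```text
clock: 18.75
position: [0.5774, -0.0922, 0.2059]
tool_rot: [-3.14, -0.0, 1.571]
force: [0.1, -0.2, -0.2]
grip_width: 0.0596
finger_force: 0.0
```

```bash
python3 - <<'E'
from h import *
np.set_printoptions(precision=4,suppress=True)
s=bot.observe(); print(s["position"],s["force"],s["grip_width"])
f=save("scene","pics/s11.png")
for c in("scene","top"):
    bot.grab_frame(c); print(c,[(q,np.round(r["position"],4),r["score"]) for q in("cell","read_top") for r in bot.find_in(c,q)[:2]])
print("cap top pred",proj(f,[.578,-.0915,.1474]),"cap bottom",proj(f,[.578,-.0915,.1254]))
a=f["img"]; d=(a.max(2)<50)[100:175,225:280]; n,l,st,ce=cv2.connectedComponentsWithStats(d.astype(np.uint8)); 
for i in range(1,n): 
    if st[i,4]>25: print(st[i]+[225,100,0,0,0],ce[i]+[225,100])
E
```

```text
[ 0.5774 -0.0922  0.2059] [ 0.1361 -0.2072 -0.2311] 0.05962373068238822
scene [('cell', array([ 0.5862, -0.0809,  0.1221]), 0.93)]
top [('cell', array([ 0.5756, -0.0884,  0.149 ]), 0.75)]
cap top pred (np.float64(251.26044020790545), np.float64(142.7947568542691)) cap bottom (np.float64(251.61756027245966), np.float64(151.91296876832297))
[254 130  18  11 112] [262.5357 135.8036]
[245 140  14  15 167] [251.4132 147.0898]
[267 141  13  14  34] [273.2353 147.1471]
```

The cap sits at the expected height, with its top at 0.149 m and its centroid at (251.4,147.1). Moving on to the button.

Emit:
apply_moves:
  claw: [0,0,0,0,0,0,0,0,0,0,0,0]
  xyz:
    - [-0.025,-0.0282,0]
    - [-0.025,-0.0282,0]
    - [-0.0248,-0.0281,0]
    - [0,0,0]
    - [0,0,0]
    - [0,0,0]
    - [0,0,0]
    - [0,0,0.03]
    - [0,0,0.03]
    - [0,0,0.018]
    - [0,0,0]
    - [0,0,0]
  twist:
    - [0,0,0]
    - [0,0,0]
    - [0,0,0]
    - [0,0,0]
    - [0,0,0]
    - [0,0,0]
    - [0,0,0]
    - [0,0,0]
    - [0,0,0]
    - [0,0,0]
    - [0,0,0]
    - [0,0,0]

```text
clock: 20.3
position: [0.4937, -0.167, 0.1289]
tool_rot: [-3.141, 0.0, 1.571]
force: [0.8, 0.0, 0.3]
grip_width: -0.0001
finger_force: 0.0
```

Emit:
apply_moves:
  claw: [0,0,0,0,0,0]
  xyz:
    - [0,0,0.003]
    - [0,0,0.003]
    - [0,0,0.003]
    - [0,0,0.002]
    - [0,0,0]
    - [0,0,0]
  twist:
    - [0,0,0]
    - [0,0,0]
    - [0,0,0]
    - [0,0,0]
    - [0,0,0]
    - [0,0,0]

```text
clock: 20.9
position: [0.4934, -0.1672, 0.1177]
tool_rot: [-3.142, 0.0, 1.571]
force: [-0.3, -0.1, 0.3]
grip_width: -0.0001
finger_force: 0.0
```

Emit:
apply_moves:
  claw: [0,0,0,0]
  xyz:
    - [0,0,0.001]
    - [0,0,0.001]
    - [0,0,0.001]
    - [0,0,0]
  twist:
    - [0,0,0]
    - [0,0,0]
    - [0,0,0]
    - [0,0,0]

```text
clock: 21.3
position: [0.4933, -0.1671, 0.1145]
tool_rot: [-3.141, 0.0, 1.571]
force: [-0.1, -0.1, -0.3]
grip_width: 0.0001
finger_force: 0.0
```

Emit:
apply_moves:
  claw: [0,0,0]
  xyz:
    - [0,0,0.001]
    - [0,0,0.001]
    - [0,0,0]
  twist:
    - [0,0,0]
    - [0,0,0]
    - [0,0,0]

```text
clock: 21.6
position: [0.4933, -0.1671, 0.1125]
tool_rot: [-3.141, -0.0, 1.571]
force: [-0.6, 0.1, 0.3]
grip_width: -0.0003
finger_force: 0.0
```

Emit:
apply_moves:
  claw: [0,0,0,0]
  xyz:
    - [0,0,0.002]
    - [0,0,0.002]
    - [0,0,0.001]
    - [0,0,0]
  twist:
    - [0,0,0]
    - [0,0,0]
    - [0,0,0]
    - [0,0,0]

```text
clock: 22.0
position: [0.4932, -0.1671, 0.1074]
tool_rot: [-3.141, -0.0, 1.571]
force: [-0.4, -1.0, -0.4]
grip_width: 0.0003
finger_force: 0.0
```

```bash
python3 - <<'E'
from h import *
s=bot.observe(); print(s["position"],s["force"])
f=save("scene","pics/s12.png")
print("tcp",proj(f,s["position"]),"btn",proj(f,[.493,-.167,.122]))
a=cv2.resize(f["img"][90:150,225:305,::-1],None,fx=9,fy=9,interpolation=cv2.INTER_CUBIC)
cv2.imwrite("pics/s13.png",a)
E
```

```text
[ 0.49324962 -0.1671145   0.10743157] [-0.36960075 -1.02592772 -0.41363308]
tcp (np.float64(262.5322160411553), np.float64(133.49186750352777)) btn (np.float64(262.55148190745507), np.float64(127.94041045870763))
```

View pics/s13.png

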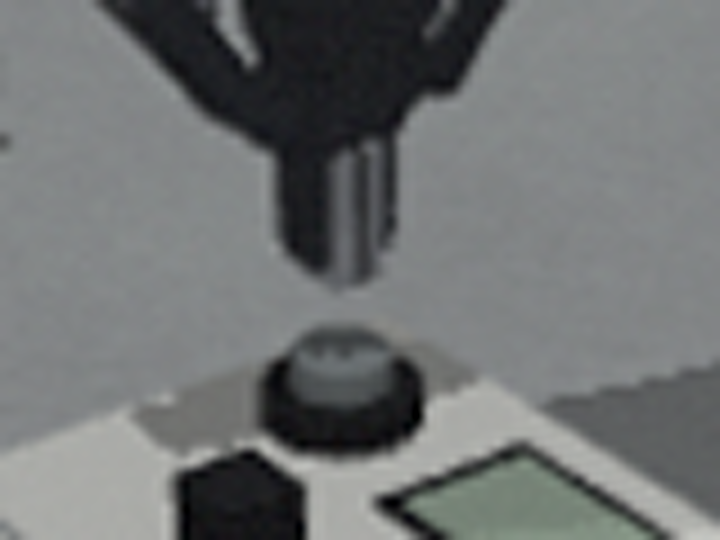

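The closed fingertips at (345,288) are still about 15 mm above the button top at (343,345) and centred over it. The true tip sits higher than the nominal TCP. I'll keep lowering until there's contact.

Emit:
apply_moves:
  claw: [0,0,0,0,0,0]
  xyz:
    - [0,0,0.003]
    - [0,0,0.003]
    - [0,0,0.003]
    - [0,0,0.003]
    - [0,0,0]
    - [0,0,0]
  twist:
    - [0,0,0]
    - [0,0,0]
    - [0,0,0]
    - [0,0,0]
    - [0,0,0]
    - [0,0,0]

```text
clock: 22.65
position: [0.4933, -0.1672, 0.0955]
tool_rot: [-3.141, 0.0, 1.571]
force: [-0.2, 0.3, -0.1]
grip_width: 0.0004
finger_force: 0.0
```

Emit:
apply_moves:
  claw: [0,0,0,0]
  xyz:
    - [0,0,0.001]
    - [0,0,0.001]
    - [0,0,0.001]
    - [0,0,0]
  twist:
    - [0,0,0]
    - [0,0,0]
    - [0,0,0]
    - [0,0,0]

```text
clock: 23.05
position: [0.4933, -0.1671, 0.0925]
tool_rot: [-3.141, 0.0, 1.571]
force: [-0.3, 0.5, -0.4]
grip_width: 0.0003
finger_force: 0.0
```

Emit:
apply_moves:
  claw: [0,0,0,0]
  xyz:
    - [0,0,0.001]
    - [0,0,0.001]
    - [0,0,0]
    - [0,0,0]
  twist:
    - [0,0,0]
    - [0,0,0]
    - [0,0,0]
    - [0,0,0]

```text
clock: 23.45
position: [0.4933, -0.1671, 0.0906]
tool_rot: [-3.142, 0.0, 1.571]
force: [-0.2, -0.1, -0.8]
grip_width: 0.0001
finger_force: 0.0
```

Emit:
apply_moves:
  claw: [0,0,0,0]
  xyz:
    - [0,0,0.001]
    - [0,0,0.001]
    - [0,0,0.001]
    - [0,0,0]
  twist:
    - [0,0,0]
    - [0,0,0]
    - [0,0,0]
    - [0,0,0]

```text
clock: 23.85
position: [0.4933, -0.1671, 0.0875]
tool_rot: [-3.142, -0.0, 1.571]
force: [0.0, 1.0, 1.6]
grip_width: -0.0005
finger_force: 0.7
```

Emit:
apply_moves:
  claw: [0,0,0,0]
  xyz:
    - [0,0,0.001]
    - [0,0,0.001]
    - [0,0,0.001]
    - [0,0,0]
  twist:
    - [0,0,0]
    - [0,0,0]
    - [0,0,0]
    - [0,0,0]

```text
clock: 24.25
position: [0.4933, -0.1672, 0.0845]
tool_rot: [-3.142, 0.0, 1.571]
force: [-0.9, 0.4, 2.4]
grip_width: -0.0001
finger_force: 1.5
```

Contact came at about 0.089, so the button is being pressed now.

Emit:
apply_moves:
  claw: [0,0,0]
  xyz:
    - [0,0,0.001]
    - [0,0,0.001]
    - [0,0,0]
  twist:
    - [0,0,0]
    - [0,0,0]
    - [0,0,0]

```text
clock: 24.55
position: [0.4934, -0.1672, 0.0825]
tool_rot: [3.142, 0.0, 1.571]
force: [-0.5, 0.9, 3.8]
grip_width: 0.0006
finger_force: 2.1
```

Emit:
apply_moves:
  claw: [0,0,0]
  xyz:
    - [0,0,0.0005]
    - [0,0,0.0005]
    - [0,0,0]
  twist:
    - [0,0,0]
    - [0,0,0]
    - [0,0,0]

```text
clock: 24.85
position: [0.4934, -0.1671, 0.0816]
tool_rot: [3.141, 0.0, 1.571]
force: [-1.2, 0.4, 4.8]
grip_width: 0.0002
finger_force: 2.4
```

Emit:
apply_moves:
  claw: [0,0,0]
  xyz:
    - [0,0,0.0005]
    - [0,0,0.0005]
    - [0,0,0]
  twist:
    - [0,0,0]
    - [0,0,0]
    - [0,0,0]

```text
clock: 25.15
position: [0.4935, -0.1672, 0.0813]
tool_rot: [3.141, -0.0, 1.571]
force: [-5.1, 1.5, 20.6]
grip_width: 0.0001
finger_force: 10.7
```

The button hit its end stop at 20 N, so it is fully down. Rising clear.

Emit:
apply_moves:
  claw: [0,0,0,0,0,0,0,0,0,0,0,0]
  xyz:
    - [0,0,-0.01]
    - [0,0,-0.02]
    - [0,0,-0.03]
    - [0,0,-0.04]
    - [0,0,-0.03]
    - [0,0,0]
    - [0,0,0]
    - [0,0,0]
    - [0,0,0]
    - [0,0,0]
    - [0,0,0]
    - [0,0,0]
  twist:
    - [0,0,0]
    - [0,0,0]
    - [0,0,0]
    - [0,0,0]
    - [0,0,0]
    - [0,0,0]
    - [0,0,0]
    - [0,0,0]
    - [0,0,0]
    - [0,0,0]
    - [0,0,0]
    - [0,0,0]

```text
clock: 26.35
position: [0.4933, -0.1672, 0.2104]
tool_rot: [-3.141, 0.0, 1.571]
force: [-0.3, -0.1, -0.5]
grip_width: 0.0003
finger_force: 0.0
```

```bash
python3 - <<'E'
from h import *
s=bot.observe(); print(s["position"],s["force"])
bot.grab_frame("scene"); print([(np.round(r["position"],4),r["score"]) for r in bot.find_in("scene","cell")[:1]])
print(bot.job_done())
E
```

```text
[ 0.49326841 -0.1671648   0.21039567] [-0.26515746 -0.08998519 -0.53499407]
[(array([ 0.5883, -0.0831,  0.1241]), 0.77)]
the job is handed in; nothing more can be done
None
```

I loaded the grooved standard into the cell well until it clicked and hit the floor at about 51 mm, let go, pressed the read button fully down, moved the arm clear and handed the job in at about 26 s; no verdict came back.

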